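# Put the mixed-up jar lids right

### The job

The wooden lids of the three white storage jars have been mixed up: every jar wears a lid of the wrong shape. Put each lid on the jar it fits, round on round, square on square and oblong on oblong, down in the mouth so that it sits flat on the rim all round; set one lid aside on a free patch of worktop on the way. Set the lids down gently rather than dropping them, leave the jars standing where they are, and do not disturb the glass, the pepper mill or the mug.

Things in the scene. Friction and masses are not known exactly. Their poses are not given: they have to be found in the camera images.
- round_jar: Round white stoneware storage jar, loose, 0.8 kg, with a straight neck (wall 5 mm, open at the top) on a wider body. One of a row of three about 0.2 m apart, in any order; starts with a wrong lid on. Origin: centre of its underside, z up. Body diameter 124 mm, neck 94, mouth 84, rim at z 105 mm. The worktop in front of the row (x 0.38-0.5 m, y -0.15 to 0.15 m) is clear.
- square_jar: Square white stoneware storage jar, loose, 0.8 kg, with a straight neck (wall 5 mm, open at the top) on a wider body. One of a row of three about 0.2 m apart, in any order; starts with a wrong lid on. Origin: centre of its underside, z up. Body 120 x 120 mm, neck 96 x 96, mouth 86 x 86, rim at z 90 mm; sides along its x and y.
- oblong_jar: Oblong white stoneware storage jar, loose, 0.8 kg, with a straight neck (wall 5 mm, open at the top) on a wider body. One of a row of three about 0.2 m apart, in any order; starts with a wrong lid on. Origin: centre of its underside, z up. Body 96 (x) by 146 mm (y), neck 72 by 122, mouth 62 by 112, rim at z 80 mm.
- round_lid: Round wooden lid: board diameter 94 mm, plug 76 mm, knob 25 mm. Origin: centre of the plug's underside, z up: plug z 0-10 mm (lowest 5 mm is 3 mm smaller all round), board 10-18, steel grip 18-48. Seated, the board rests on the rim: origin 10 mm below the rim. On a wrong jar it starts with the origin level with the rim. 0.1 kg.
- square_lid: Square wooden lid: board 96 mm, plug 78 mm, square knob 24 mm, sides along x and y; fits at any quarter turn. Origin: centre of the plug's underside, z up: plug z 0-10 mm (lowest 5 mm is 3 mm smaller all round), board 10-18, steel grip 18-48. Seated, the board rests on the rim: origin 10 mm below the rim. On a wrong jar it starts with the origin level with the rim. 0.1 kg.
- oblong_lid: Oblong wooden lid (x by y): board 72 x 122 mm, plug 54 x 104 mm, grip bar 18 x 60 mm; fits either way round. Origin: centre of the plug's underside, z up: plug z 0-10 mm (lowest 5 mm is 3 mm smaller all round), board 10-18, steel grip 18-48. Seated, the board rests on the rim: origin 10 mm below the rim. On a wrong jar it starts with the origin level with the rim. 0.1 kg.
- water_glass: Bystander: empty clear tumbler, 81 mm in diameter, 101 mm tall, standing behind the row of jars. Origin: centre of its underside. Leave it alone.
- pepper_mill: Bystander: dark wooden pepper mill, 58 mm in diameter, 150 mm tall, standing behind the row of jars. Origin: centre of its underside. Leave it alone.
- coffee_mug: Bystander: white mug with a handle, 92 mm across, 95 mm tall, to the left in front. Origin: middle of its underside. Leave it alone.

How it is judged:
By the outcome, as a careful person would: the job done as asked, in the order asked, and still so for the second after the job is handed in, with the robot touching nothing.
It also fails if it takes over 96 s, if anything falls off the work surface, if the arm or the gripper's body presses on something with over 40 N, if the wrist force passes 120 N, or if a joint passes its speed limit or range.

### The arm

A 6-joint arm with a two-finger parallel gripper is mounted at the origin on a cart in front of the work surface, level with it; the furniture and walls round the work are solid. World frame = base frame: x ahead of the robot, y to its left, z up, the work surface at z = 0. Lengths are in m, angles in rad, forces in N, time in s.
With the tool pointing down it reaches from about 0.375 to 0.925 m from the base axis. Payload 5.7 kg.
Tool frame: the origin (TCP) lies on the centre line of the jaws, within the pads' length; the fingertips stand 14 mm ahead of it and the grasp point (between the pads) lies 5 mm behind it; z points along the fingers, y is the line along which they close (so a half turn about z gives the same grasp; the last joint's range is limited). The gripper opens to 88 mm and grips with 3 to 60 N. Pads are 20 mm wide; open, the fingers measure 115 mm over their backs; the gripper's body (75 mm by 178 mm) begins 61 mm behind the grasp point.
Start: joints at [-1.226, 0.359, 1.51, -0, 1.272, -0.115], TCP at [0.266, -0.538, 0.237] pointing down, gripper open.
Joint ranges: [-2.97, 2.97], [-1.01, 2.36], [0.21, 2.38], [-0.96, 4.11], [0.2, 2.71], [-2.98, 2.98]. Speed limits (rad/s): [2.39, 2.39, 3.14, 3.14, 3.14, 3.14].

### API

Orientations are given as a unit quaternion [w, x, y, z].
In Python, from workcell import telemetry, imaging, workorder gives the robot as it stands. The module is installed in compiled form; this text tells all that it offers.
- The arm moves only by the tool servo_tool, never from a script. Its arguments are lists of equal length, an entry for each row: "gripper": the opening, from 0 (shut) to 1 (fully open); "travel": the shift along the tool's x, y, z in mm, a list of three; "rot": the turn, a rotation vector about the tool's x, y, z in rad, a list of three. In form: {"gripper": [gripper, ...], "travel": [[dx, dy, dz], ...], "rot": [[rx, ry, rz], ...]}. A call has 1 to 12 rows; each row is the pose to reach, as a shift and turn from the pose commanded when the call began, along the tool's axes at that moment; what a row does not reach only later rows make up. A row lasts 1/8 s, in which the tool goes at most 62.5 mm and 10.7 degrees, less where a joint would pass 70% of its speed; a pose out of reach is approached as far as the arm can. A call with a gripper value outside its range is refused whole. The fingers move at their own pace and stop on an object; "grip_force" is the grip in N (left out, the last holds). Time passes only in rows, so rows that repeat a pose let the fingers close. It gives the time, the measured TCP pose, the force, the opening and the grip force at its end, in the units of the state.
- telemetry.get_state(): the state, without advancing time (a new reading comes with each control period).
- imaging.get_image(name): name is "scene" or "top"; returns a dict with "color" (480x640x3 uint8, blue, green, red), "camera_matrix" (3x3 intrinsics, pixels), "rvec" (rotation vector, rad) and "tvec" (3), from world to camera coordinates, as OpenCV has them. Camera axes: x right, y down, z forward; pixel columns grow to the right and rows downward; lengths in m; the calibration is good to about 2 mm. A picture is of the moment at which its call begins. There is no depth.
- workorder.finish_job(): hands the job in; it is judged then, once.
The state is a dict: "clock": time; "q": joint angles; "joint_vel": joint speeds; "joint_torque": joint torques, N m; "ee_pos": TCP position; "tool_rot": TCP orientation; "force": force on the tool from outside, world axes, zero at the start; "ft_torque": the same for the moment, N m; "opening": finger opening in m; "grip_force": force on a finger pad.
Only numpy, scipy, OpenCV 4.12 (cv2) and the standard library are available. Lean on these libraries where they do the work, as an engineer would, in place of code of your own. Each camera call takes 0.05 s, during which the arm holds its last target. There are 200 camera calls.

## Working session

There is one attempt and no reset: what is moved stays moved. The work goes in short steps, Python scripts to look and compute and a tool call to move; the robot and the scene stay as the last step left them, time stands still between calls to the robot, and variables do not carry over. Pictures are saved under pics/ and viewed, at most 17 in all, crops included, and the job is handed in when it is done.

Besides the shell and the picture viewer there is one more tool, called after ">>>" as a command line: name --argument value ..., lists and objects as JSON in quotes. servo_tool: Moves the arm, as the interface text tells. Its arguments: {"type":"object","properties":{"gripper":{"type":"array","items":{"type":"number"}},"travel":{"type":"array","items":{"type":"array","items":{"type":"number"}}},"rot":{"type":"array","items":{"type":"array","items":{"type":"number"}}},"grip_force":{"type":"number"}},"required":["gripper","travel","rot"]}

```bash
mkdir -p pics; cat > h.py <<'E'
import numpy as np, cv2
from workcell import telemetry, imaging, workorder
from scipy.spatial.transform import Rotation as R
def grab(n,name):
    d=imaging.get_image(n); cv2.imwrite(f'pics/{name}.png',d['color']); np.savez(f'pics/{name}.npz',**d); return d
def cam(d):
    Rm=cv2.Rodrigues(np.array(d['rvec'],float))[0]; t=np.array(d['tvec'],float).ravel(); return Rm,-Rm.T@t
def ray(d,p):
    Rm,c=cam(d); v=Rm.T@np.linalg.inv(d['camera_matrix'])@np.array([p[0],p[1],1.]); return c,v/np.linalg.norm(v)
def onz(d,p,z):
    c,v=ray(d,p); return c+v*(z-c[2])/v[2]
def tri(d1,p1,d2,p2):
    c1,v1=ray(d1,p1);c2,v2=ray(d2,p2)
    s=np.linalg.lstsq(np.c_[v1,-v2],c2-c1,rcond=None)[0]
    a,b=c1+s[0]*v1,c2+s[1]*v2
    return (a+b)/2,np.linalg.norm(a-b)
def proj(d,P):
    return cv2.projectPoints(np.array(P,float).reshape(-1,1,3),d['rvec'],d['tvec'],d['camera_matrix'],None)[0].reshape(-1,2)
E
python3 - <<'E'
from h import *
for n in('scene','top'):
    d=grab(n,n+'0'); print(n,cam(d)[1].round(3),ray(d,(320,240))[1].round(3),d['camera_matrix'][0,0])
s=telemetry.get_state(); print(s)
E
```

```text
scene [-0.14   0.748  1.262] [ 0.503 -0.41  -0.761] 614.0532586706505
top [0.396 0.109 1.386] [ 0.144 -0.023 -0.989] 541.5098409368438
{'clock': 0.1, 'q': array([-1.22608468e+00,  3.59396227e-01,  1.51133681e+00,  1.16146064e-05,
        1.27248168e+00, -1.15117961e-01]), 'joint_vel': array([-0.00045909, -0.0001851 , -0.00221596,  0.00011853,  0.00150497,
        0.00024824]), 'joint_torque': array([-1.04850700e-03, -5.16362822e+01, -2.71407813e+01,  6.76088850e-02,
        2.76968902e-02, -4.67321695e-05]), 'ee_pos': array([ 0.26605982, -0.53711347,  0.23591071]), 'tool_rot': array([-8.06329987e-04,  9.73685885e-01,  2.27892827e-01, -8.73867080e-05]), 'force': array([ 0.23926078, -0.8214487 , -0.30510971]), 'ft_torque': array([ 0.04052191, -0.08692274,  0.02062068]), 'grip_force': 0.0, 'opening': 0.08781329417411772}
```

View pics/scene0.png

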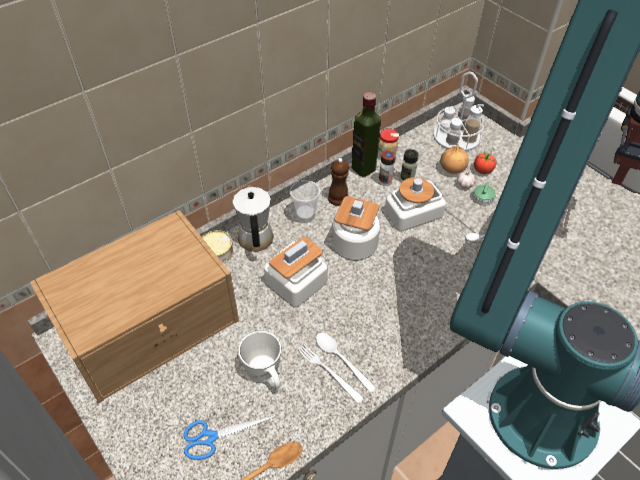

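View pics/top0.png

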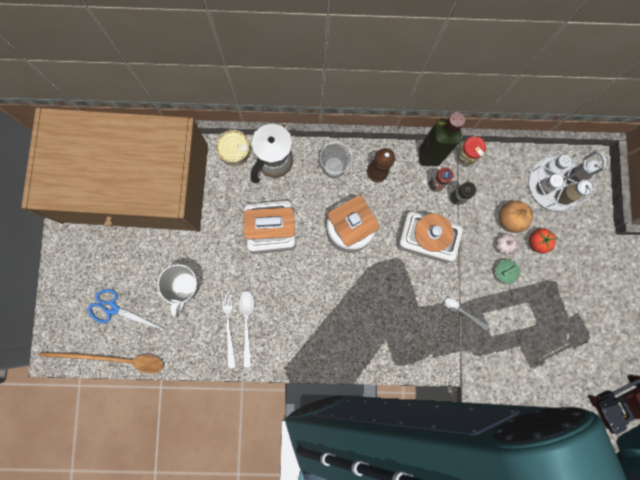

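Left (270,225 in top) is the square jar with the oblong lid. In the middle (352,222) the round jar has the square lid, and on the right (432,235) the oblong jar has the round lid. Next I'll crop and segment these.

```bash
python3 - <<'E'
from h import *
def ld(n): return dict(np.load(f'pics/{n}.npz'))
T,S=ld('top0'),ld('scene0')
a=cv2.resize(T['color'][185:270,235:470],None,fx=3.4,fy=3.4,interpolation=cv2.INTER_CUBIC)
b=cv2.resize(S['color'][165:310,255:455],None,fx=4,fy=4,interpolation=cv2.INTER_CUBIC)
cv2.imwrite('pics/ca.png',a);cv2.imwrite('pics/cb.png',b)
for n,d,(x0,y0,x1,y1) in(('T',T,(235,185,470,270)),('S',S,(255,165,455,310))):
    hsv=cv2.cvtColor(d['color'],cv2.COLOR_BGR2HSV)
    m=cv2.inRange(hsv,(3,110,70),(20,255,255)); z=np.zeros_like(m); z[y0:y1,x0:x1]=m[y0:y1,x0:x1]
    for c in cv2.findContours(z,cv2.RETR_EXTERNAL,cv2.CHAIN_APPROX_NONE)[0]:
        if cv2.contourArea(c)<200: continue
        h=cv2.convexHull(c); M=cv2.moments(h); print(n,'lid',M['m10']/M['m00'],M['m01']/M['m00'],cv2.contourArea(h),cv2.minAreaRect(h))
    m=cv2.inRange(hsv,(0,0,150),(180,40,255)); z[:]=0; z[y0:y1,x0:x1]=m[y0:y1,x0:x1]; z=cv2.morphologyEx(z,cv2.MORPH_OPEN,np.ones((3,3)))
    print(hsv[y0+20,x0+5])
    for c in cv2.findContours(z,cv2.RETR_EXTERNAL,cv2.CHAIN_APPROX_NONE)[0]:
        if cv2.contourArea(c)<60: continue
        print(n,'white',cv2.minAreaRect(c),cv2.contourArea(c))
E
```

```text
T lid 433.76051625239006 232.19964945825365 1046.0 ((434.0, 232.0), (36.0, 36.0), 90.0)
T lid 268.47172564757386 222.90125258421497 1370.5 ((268.3867492675781, 222.84805297851562), (28.74968147277832, 49.66809844970703), 86.98721313476562)
T lid 353.2155396987201 220.2112357005323 1471.5 ((353.23834228515625, 220.19430541992188), (39.1579704284668, 38.79806137084961), 59.74356460571289)
[ 21  14 185]
T white ((268.5, 220.5), (7.0, 27.0), 90.0) 168.5
T white ((352.0, 227.0), (84.0, 234.0), 90.0) 16867.5
S lid 295.34459759893286 256.9577590040018 1124.5 ((295.4564208984375, 256.9380798339844), (25.261131286621094, 49.76503372192383), 54.86581039428711)
S lid 352.48174157303373 208.3002106741573 1424.0 ((351.20465087890625, 209.92529296875), (50.38093185424805, 35.14948654174805), 30.141386032104492)
S lid 416.014525419484 189.70348109191082 665.5 ((416.3077392578125, 189.96153259277344), (34.3203239440918, 24.122283935546875), 11.309932708740234)
[ 13 102 125]
S white ((267.5, 199.5), (27.0, 25.0), 90.0) 334.0
S white ((301.452880859375, 174.91513061523438), (4.759300708770752, 35.840450286865234), 60.945396423339844) 103.0
S white ((354.5, 237.0), (144.0, 199.0), 90.0) 16740.0
```

View pics/ca.png

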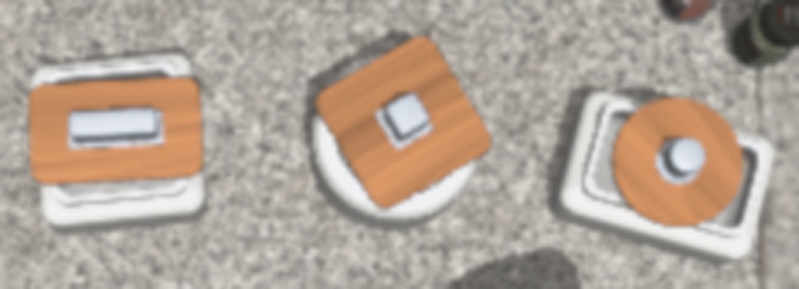

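View pics/cb.png

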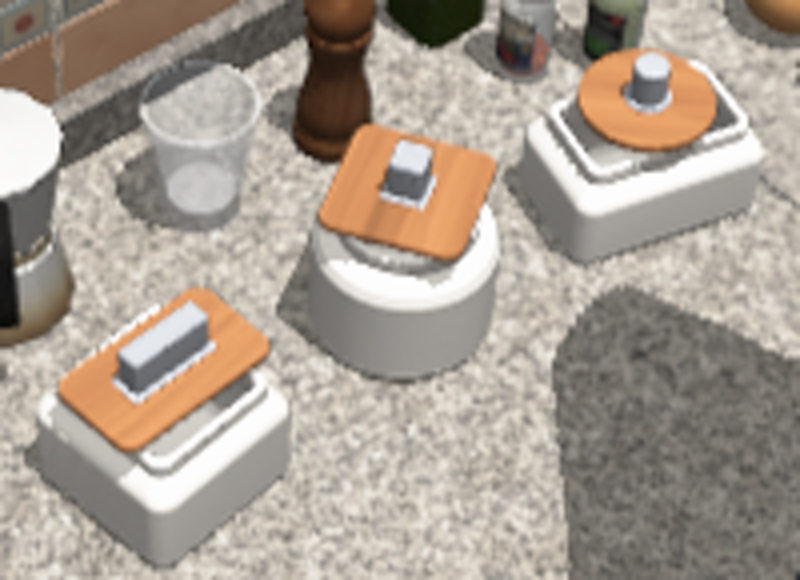

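```bash
cat >> h.py <<'E'
def ld(n): return dict(np.load(f'pics/{n}.npz'))
def lids(d,box):
    x0,y0,x1,y1=box; hsv=cv2.cvtColor(d['color'],cv2.COLOR_BGR2HSV)
    m=cv2.inRange(hsv,(3,110,70),(20,255,255)); z=np.zeros_like(m); z[y0:y1,x0:x1]=m[y0:y1,x0:x1]
    o=[]
    for c in cv2.findContours(z,cv2.RETR_EXTERNAL,cv2.CHAIN_APPROX_NONE)[0]:
        if cv2.contourArea(c)>200: o.append(cv2.convexHull(c))
    return sorted(o,key=lambda c:c[:,0,0].mean())
def cen(h): M=cv2.moments(h); return M['m10']/M['m00'],M['m01']/M['m00']
def go(x,y,z,phi):
    """phi: world angle of tool y (closing line), tool straight down; prints travel,rot from the present pose"""
    s=telemetry.get_state(); q=s['tool_rot']; r=R.from_quat([q[1],q[2],q[3],q[0]]); 
    Y=np.array([np.cos(phi),np.sin(phi),0]); cur=r.as_matrix()[:,1]
    if Y@cur<0: Y=-Y
    Z=np.array([0,0,-1.]); tgt=R.from_matrix(np.c_[np.cross(Y,Z),Y,Z])
    print('travel',(r.inv().apply(np.array([x,y,z])-s['ee_pos'])*1000).round(1),'rot',(r.inv()*tgt).as_rotvec().round(4),'q6',s['q'][5].round(2),'cur yaw',np.degrees(np.arctan2(cur[1],cur[0])).round(1))
E
python3 - <<'E'
from h import *
T,S=ld('top0'),ld('scene0')
A=lids(T,(235,185,470,270));B=lids(S,(255,165,455,310))
for a,b,z in zip(A,B,(.108,.123,.098)):
    P,e=tri(T,cen(a),S,cen(b)); print('tri',P.round(4),e.round(4),'onz',onz(T,cen(a),z).round(4),onz(S,cen(b),z).round(4))
    for d,h in((T,a),(S,b)):
        W=np.array([onz(d,p,z)[:2] for p in h[:,0].astype(float)]).astype(np.float32)*1000
        print('   ',cv2.minAreaRect(W))
s=telemetry.get_state()
go(s['ee_pos'][0],s['ee_pos'][1],s['ee_pos'][2],-1.1)
E
```

```text
tri [0.6211 0.2035 0.1024] 0.0002 onz [0.62  0.203 0.108] [0.6175 0.2062 0.108 ]
    ((620.3259887695312, 203.0443878173828), (69.82295227050781, 118.34247589111328), 4.669588565826416)
    ((617.8875122070312, 204.76446533203125), (71.64939880371094, 121.85424041748047), 4.901767253875732)
tri [0.6318 0.0063 0.1341] 0.0119 onz [0.6293 0.0014 0.123 ] [0.6442 0.0026 0.123 ]
    ((629.5120239257812, 1.6881256103515625), (93.59138488769531, 92.78962707519531), 31.79608917236328)
    ((650.2019653320312, -0.680816650390625), (129.63156127929688, 129.0386199951172), 32.03728485107422)
tri [ 0.611  -0.1971  0.0926] 0.0006 onz [ 0.6099 -0.196   0.098 ] [ 0.6078 -0.1925  0.098 ]
    ((610.492919921875, -196.64987182617188), (87.41386413574219, 88.5736083984375), 89.7779312133789)
    ((607.1780395507812, -193.1256561279297), (91.23750305175781, 92.4904556274414), 35.85261535644531)
travel [0. 0. 0.] rot [-0.0016 -0.0002 -0.011 ] q6 -0.12 cur yaw -63.7
```

```bash
python3 - <<'E'
from h import *
go(.610,-.1960,.237,-1.112)
E
```

```text
travel [ 459.6 -153.    -0.8] rot [-0.0016 -0.0002  0.001 ] q6 -0.12 cur yaw -63.7
```

>>> servo_tool --gripper '[0.6,0.6,0.6,0.6,0.6,0.6,0.6,0.6,0.6,0.6,0.6]' --travel '[[52,-17,0],[104,-34,0],[156,-52,0],[208,-69,0],[260,-86,0],[312,-104,0],[364,-121,0],[416,-138,0],[460,-153,0],[460,-153,40],[460,-153,80]]' --rot '[[0,0,0],[0,0,0],[0,0,0],[0,0,0],[0,0,0],[0,0,0],[0,0,0],[0,0,0],[0,0,0],[0,0,0],[0,0,0]]' --grip_force 15

```text
clock: 1.48
ee_pos: [0.6112, -0.1956, 0.1557]
tool_rot: [0.0, 0.973, 0.229, 0.0]
force: [0.9, 0.8, -1.5]
opening: 0.0531
grip_force: 0.0
```

```bash
python3 - <<'E'
from h import *
s=telemetry.get_state(); print(s['ee_pos'],s['opening'],s['force'],s['joint_vel'].round(3))
go(.610,-.1960,.116,-1.112)
S=grab('scene','s1'); cv2.imwrite('pics/c1.png',cv2.resize(S['color'][60:260,300:560],None,fx=3,fy=3))
E
```

```text
[ 0.61123307 -0.19555883  0.15571572] 0.053133966406510184 [ 0.85266106  0.76033097 -1.48176058] [-0.014  0.324  0.341 -0.002 -0.648  0.   ]
travel [-1.3 -0.2 39.7] rot [ 0.0005 -0.0005  0.0027] q6 0.69 cur yaw -63.6
```

View pics/c1.png

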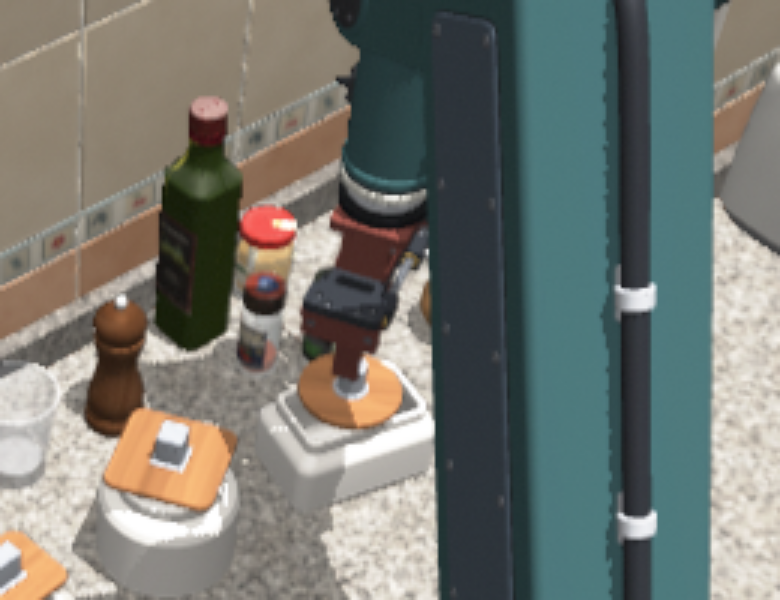

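The gripper straddles the round knob (crop 350,378). I'll go down and close.

>>> servo_tool --gripper '[0.6,0.6,0.6,0.0,0.0,0.0,0.0,0.0,0.0,0.0,0.0]' --travel '[[0,0,15],[0,0,30],[0,0,39.5],[0,0,39.5],[0,0,39.5],[0,0,39.5],[0,0,39.5],[0,0,39.5],[0,0,35],[0,0,20],[0,0,-30]]' --rot '[[0,0,0],[0,0,0],[0,0,0],[0,0,0],[0,0,0],[0,0,0],[0,0,0],[0,0,0],[0,0,0],[0,0,0],[0,0,0]]' --grip_force 15

```text
clock: 2.9
ee_pos: [0.6083, -0.1954, 0.185]
tool_rot: [-0.002, 0.974, 0.228, -0.003]
force: [-0.5, 0.2, -1.1]
opening: 0.0247
grip_force: 15.0
```

```bash
python3 - <<'E'
from h import *
s=telemetry.get_state(); print(s['ee_pos'],s['opening'],s['force'],s['grip_force'])
go(.44,-.03,.186,-1.112)
E
```

```text
[ 0.60828818 -0.19536353  0.18503591] 0.02470673498833452 [-0.5470451   0.21885806 -1.05428402] 14.99767005443573
travel [ -77.4 -222.9    0.6] rot [-0.0054  0.0043  0.001 ] q6 0.69 cur yaw -63.7
```

>>> servo_tool --gripper '[0,0,0,0,0,0,0,0,0,0,0]' --travel '[[-14,-40,0],[-31,-90,0],[-48,-140,0],[-65,-190,20],[-77,-223,60],[-77,-223,100],[-77,-223,125],[-77,-223,138],[-77,-223,144],[-77,-223,147],[-77,-223,148]]' --rot '[[0,0,0],[0,0,0],[0,0,0],[0,0,0],[0,0,0],[0,0,0],[0,0,0],[0,0,0],[0,0,0],[0,0,0],[0,0,0]]'

```text
clock: 4.28
ee_pos: [0.4432, -0.0309, 0.0391]
tool_rot: [0.0, 0.974, 0.228, 0.0]
force: [0.4, 1.1, -1.6]
opening: 0.0244
grip_force: 15.0
```

>>> servo_tool --gripper '[0,0]' --travel '[[0,0,0.5],[0,0,1]]' --rot '[[0,0,0],[0,0,0]]'

```text
clock: 4.53
ee_pos: [0.4429, -0.0308, 0.038]
tool_rot: [0.0, 0.974, 0.228, 0.0]
force: [-0.1, -0.5, -1.2]
opening: 0.0248
grip_force: 15.0
```

>>> servo_tool --gripper '[0,0,0]' --travel '[[0,0,0.7],[0,0,1.4],[0,0,1.4]]' --rot '[[0,0,0],[0,0,0],[0,0,0]]'

```text
clock: 4.9
ee_pos: [0.443, -0.0308, 0.0374]
tool_rot: [0.0, 0.974, 0.228, 0.001]
force: [-2.5, 0.7, 16.4]
opening: 0.0245
grip_force: 15.0
```

>>> servo_tool --gripper '[0,0.45,0.45,0.45,0.45,0.6,0.6,0.6]' --travel '[[0,0,-1],[0,0,-1],[0,0,-1],[0,0,-1],[0,0,-15],[0,0,-60],[0,0,-110],[0,0,-150]]' --rot '[[0,0,0],[0,0,0],[0,0,0],[0,0,0],[0,0,0],[0,0,0],[0,0,0],[0,0,0]]'

```text
clock: 5.9
ee_pos: [0.4427, -0.0308, 0.188]
tool_rot: [0.0, 0.974, 0.228, 0.0]
force: [0.3, 0.3, -0.8]
opening: 0.0528
grip_force: 0.0
```

```bash
python3 - <<'E'
from h import *
S=grab('scene','s2');T=grab('top','t2')
cv2.imwrite('pics/c2.png',np.vstack([cv2.resize(S['color'][120:320,240:500],(780,600))[:,:],])); cv2.imwrite('pics/c2t.png',cv2.resize(T['color'][180:330,230:490],(780,450)))
s=telemetry.get_state(); print(s['ee_pos'],s['opening'],s['force'])
E
```

```text
[ 0.44551597 -0.0313303   0.19012267] 0.0526955278194543 [-0.24730995  0.25009267  0.21408552]
```

View pics/c2t.png

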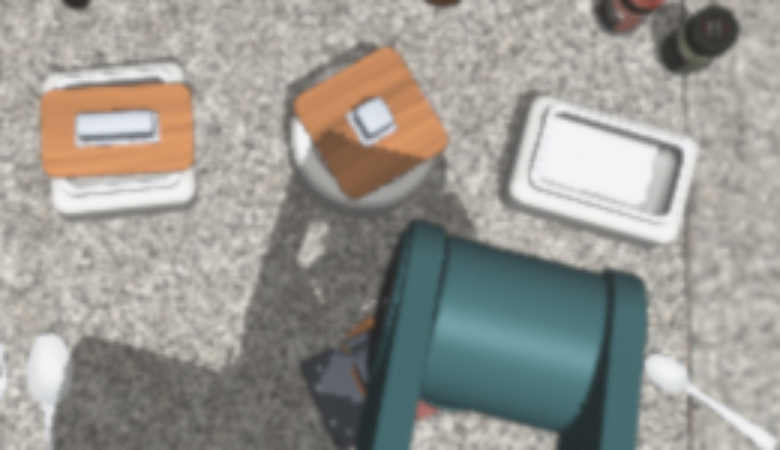

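View pics/c2.png

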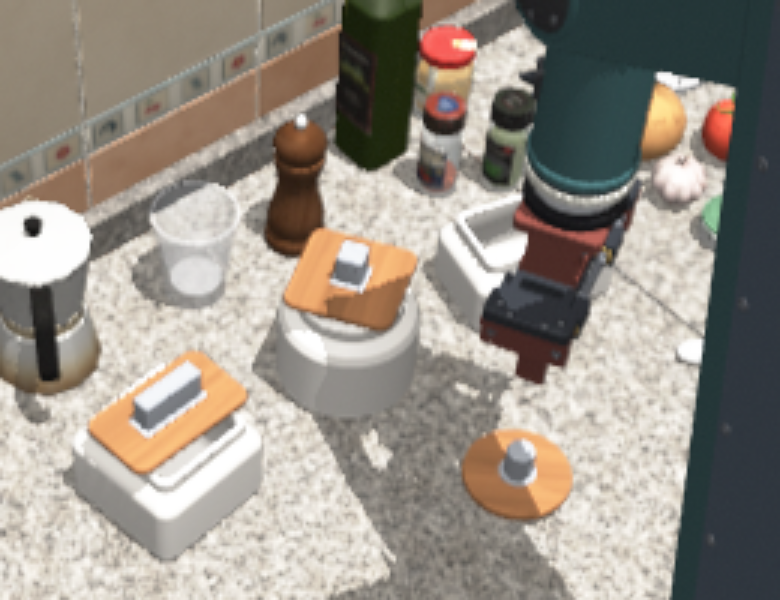

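The round lid lies flat on the worktop (scene crop 517,475) and the oblong jar is open (top crop 605,168). I'll zoom in on its rim.

```bash
python3 - <<'E'
from h import *
T=ld('t2'); g=T['color'][205:268,395:468]
cv2.imwrite('pics/z.png',cv2.resize(g,None,fx=10,fy=9.4,interpolation=cv2.INTER_NEAREST))
g=cv2.cvtColor(g,cv2.COLOR_BGR2GRAY)
print(g[5:58:6,::1][:, :].tolist()[3]); print(g[:,37].tolist())
E
```

```text
[173, 171, 160, 128, 103, 97, 94, 107, 150, 198, 223, 229, 220, 174, 176, 227, 235, 241, 244, 244, 244, 244, 244, 244, 244, 244, 244, 244, 244, 244, 243, 244, 244, 244, 244, 244, 244, 244, 244, 244, 244, 243, 244, 243, 243, 241, 239, 237, 230, 222, 210, 191, 178, 163, 135, 114, 111, 121, 138, 152, 175, 213, 233, 240, 239, 233, 222, 194, 161, 142, 142, 152, 163]
[176, 188, 175, 160, 171, 195, 207, 194, 184, 184, 179, 160, 170, 202, 221, 228, 179, 129, 147, 208, 237, 243, 244, 244, 244, 244, 244, 243, 244, 244, 244, 244, 244, 244, 244, 244, 244, 244, 244, 239, 219, 203, 224, 229, 196, 212, 238, 243, 241, 232, 201, 149, 124, 123, 148, 186, 196, 191, 186, 184, 176, 181, 175]
```

View pics/z.png

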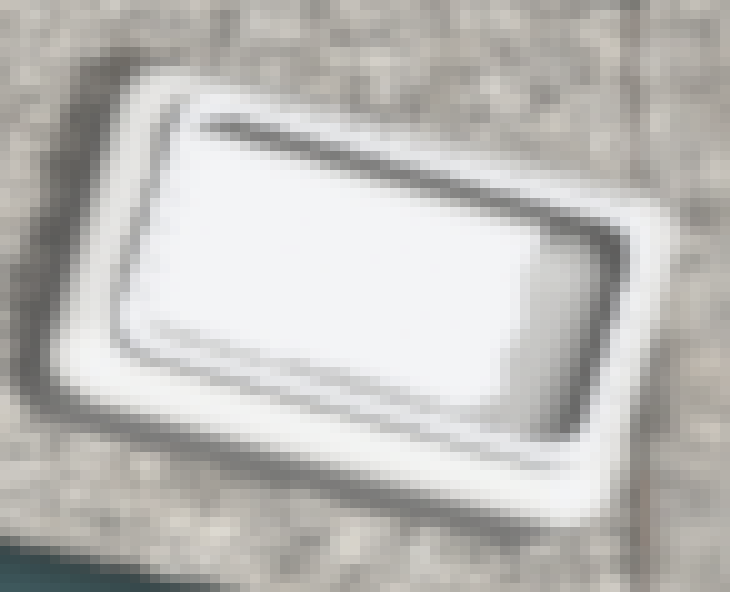

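```bash
python3 - <<'E'
from h import *
T=ld('t2'); g=cv2.cvtColor(T['color'],cv2.COLOR_BGR2GRAY).astype(float)
def half(v,i0,step,lev):  # walk from index i0 by step until value rises over lev
    i=i0
    while v[i]<lev: i+=step
    return i-step*(v[i]-lev)/(v[i]-v[i-step])
def subm(v,i):
    a,b,c=v[i-1],v[i],v[i+1]; return i+.5*(a-c)/(a-2*b+c)
def line(P,ax):
    P=np.array(P); 
    for _ in range(3):
        k=np.polyfit(P[:,ax],P[:,1-ax],1); r=P[:,1-ax]-np.polyval(k,P[:,ax]); P=P[abs(r)<max(.6,2*r.std())]
    return P,r.std()
E=dict(top=[],bot=[],bot2=[],right=[],left=[])
for x in range(423,448):
    v=g[:,x]; yt=216+(x-415)*.235   # dark band, far wall
    i=int(round(yt)); i=i-3+np.argmin(v[i-3:i+4]); E['top'].append((x,half(v,i,-1,(v[i]+225)/2)))
    yb=205+(330+(x-410)*10*.235)/9.4; i=int(round(yb)); i=i-2+np.argmin(v[i-2:i+3]); E['bot'].append((x,subm(v,i)))
    yb=205+(348+(x-407)*10*.26)/9.4; i=int(round(yb)); i=i-2+np.argmin(v[i-2:i+3]); E['bot2'].append((x,subm(v,i)))
for y in range(232,249):
    v=g[y]; xr=456-(y-232)*.235; i=int(round(xr)); i=i-3+np.argmin(v[i-3:i+4]); E['right'].append((half(v,i,1,(v[i]+235)/2),y))
for y in range(220,240):
    v=g[y]; xl=411-(y-219)*.22; i=int(round(xl)); i=i-3+np.argmin(v[i-3:i+4]); E['left'].append((subm(v,i),y))
for k,P in E.items():
    ax=1 if k in('left','right') else 0
    P,sd=line(P,ax)
    W=np.array([onz(T,p,.08)[:2] for p in P])*1000
    vx,vy,x0,y0=cv2.fitLine(W.astype(np.float32),cv2.DIST_L2,0,.01,.01).ravel()
    print(k,len(P),sd.round(2),'ang',np.degrees(np.arctan2(vy,vx)).round(2),'pt',x0.round(1),y0.round(1), P[0].round(1),P[-1].round(1))
E
```

```text
top 25 0.05 ang 74.68 pt 638.4 -203.5 [423.  218.4] [447.  225.6]
bot 23 0.19 ang 75.8 pt 577.3 -200.7 [423.  243.4] [447.  249.8]
bot2 23 0.12 ang 75.13 pt 569.2 -200.7 [423.  246.8] [446.  253.2]
right 17 0.1 ang -15.29 pt 595.0 -253.3 [457.3 232. ] [453.3 248. ]
left 20 0.15 ang -14.65 pt 617.9 -137.1 [410.6 220. ] [406. 239.]
```

```bash
python3 - <<'E'
from h import *
for _ in range(3):print(telemetry.get_state()['ee_pos'])
go(.6195,.2035,.19,.082)
E
```

```text
[ 0.44551597 -0.0313303   0.19012267]
[ 0.44551597 -0.0313303   0.19012267]
[ 0.44551597 -0.0313303   0.19012267]
travel [ 260.1 -133.2    1.1] rot [ 0.0082 -0.0026 -1.1929] q6 0.89 cur yaw -63.6
```

>>> servo_tool --gripper '[0.6,0.6,0.6,0.6,0.6,0.6,0.6,0.6,0.6]' --travel '[[30,-16,0],[70,-36,0],[115,-59,0],[160,-82,0],[205,-105,0],[240,-123,0],[261,-133,0],[261,-133,0],[261,-133,0]]' --rot '[[0,0,-0.18],[0,0,-0.36],[0,0,-0.54],[0,0,-0.72],[0,0,-0.9],[0,0,-1.08],[0,0,-1.193],[0,0,-1.193],[0,0,-1.193]]'

```text
clock: 7.12
ee_pos: [0.6162, 0.2034, 0.1851]
tool_rot: [-0.001, 0.678, 0.735, -0.001]
force: [0.6, -0.3, 0.3]
opening: 0.0528
grip_force: 0.0
```

```bash
python3 - <<'E'
from h import *
s=telemetry.get_state(); print(s['ee_pos'],s['joint_vel'].round(3))
go(.6195,.2035,.126,.082)
T=grab('top','t3'); L=lids(T,(235,185,470,340)); print(len(L))
for h in L: print(cen(h),onz(T,cen(h),.018).round(4),cv2.contourArea(h))
E
```

```text
[0.61623915 0.20342689 0.18513783] [-0.01  -0.015  0.003  0.001  0.003 -0.006]
travel [-0.2  3.4 59.1] rot [-0.0024  0.0006 -0.0022] q6 0.13 cur yaw 4.6
2
(353.1484755752012, 220.2050323019381) [ 0.6488 -0.0073  0.018 ] 1470.5
(360.624750499002, 301.75116433799064) [ 0.4411 -0.029   0.018 ] 1002.0
```

>>> servo_tool --gripper '[0.6,0.6,0.6,0.6,0,0,0,0,0,0,0,0]' --travel '[[-1,4,20],[-1,4,40],[-1,4,53],[-1,4,59],[-1,4,59],[-1,4,59],[-1,4,59],[-1,4,59],[-1,4,59],[-1,4,54],[-1,4,35],[-1,4,-15]]' --rot '[[0,0,0],[0,0,0],[0,0,0],[0,0,0],[0,0,0],[0,0,0],[0,0,0],[0,0,0],[0,0,0],[0,0,0],[0,0,0],[0,0,0]]' --grip_force 20

```text
clock: 8.68
ee_pos: [0.6196, 0.2031, 0.2004]
tool_rot: [-0.002, 0.678, 0.735, -0.002]
force: [0.4, 0.5, -1.4]
opening: 0.0185
grip_force: 20.0
```

```bash
python3 - <<'E'
from h import *
s=telemetry.get_state(); print(s['ee_pos'],s['opening'],s['force'])
go(.6085,-.1991,.2,-.262)
E
```

```text
[0.61961423 0.20313757 0.20039999] 0.018499753728865084 [ 0.35150695  0.49743317 -1.43181724]
travel [-400.   -44.     0.9] rot [-0.0054  0.0016  0.344 ] q6 0.13 cur yaw 4.7
```

>>> servo_tool --gripper '[0,0,0,0,0,0,0,0,0,0,0,0]' --travel '[[-15,-2,-15],[-45,-5,-30],[-90,-10,-30],[-140,-15,-30],[-190,-21,-30],[-240,-26,-30],[-290,-32,-30],[-340,-37,-30],[-380,-42,-25],[-400,-44,0],[-400,-44,20],[-400,-44,30]]' --rot '[[0,0,0],[0,0,0.03],[0,0,0.07],[0,0,0.11],[0,0,0.15],[0,0,0.19],[0,0,0.23],[0,0,0.27],[0,0,0.31],[0,0,0.344],[0,0,0.344],[0,0,0.344]]'

```text
clock: 10.18
ee_pos: [0.6089, -0.1992, 0.1698]
tool_rot: [-0.001, 0.794, 0.608, -0.001]
force: [-0.5, 0.2, -0.9]
opening: 0.0178
grip_force: 20.0
```

```bash
python3 - <<'E'
from h import *
s=telemetry.get_state(); print(s['ee_pos'],s['opening'],s['force'],s['joint_vel'].round(3))
S=grab('scene','s4');T=grab('top','t4')
c=cv2.resize(T['color'][180:290,380:500],(600,550)); c2=cv2.resize(S['color'][150:260,365:505],(700,550))
cv2.imwrite('pics/c4.png',cv2.resize(np.hstack([c,c2]),(800,338)))
E
```

```text
[ 0.60893426 -0.19921574  0.16983447] 0.017838625392888642 [-0.52864951  0.15835441 -0.89372673] [ 0.016  0.069  0.065  0.003 -0.157  0.003]
```

View pics/c4.png

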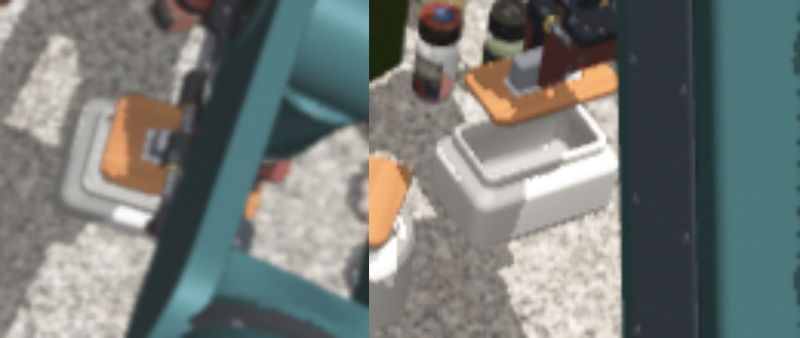

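```bash
python3 - <<'E'
from h import *
T=ld('t4'); zb=.1515
hsv=cv2.cvtColor(T['color'],cv2.COLOR_BGR2HSV); m=cv2.inRange(hsv,(3,100,50),(20,255,255))
u=np.array([.2588,.9659]);n=np.array([.9659,-.2588])
# long edges: per column top/bottom ; left edge per row (half-pixel borders)
pts=dict(t=[],b=[],l=[])
for x in range(422,432):
    ys=np.where(m[205:248,x])[0]+205; 
    if len(ys): pts['t'].append((x,ys.min()-.5)); pts['b'].append((x,ys.max()+.5))
for y in range(217,236):
    xs=np.where(m[y,405:430])[0]+405
    if len(xs): pts['l'].append((xs.min()-.5,y))
for k,P in pts.items():
    W=np.array([onz(T,p,zb)[:2] for p in P])*1000
    ax=u if k=='l' else n
    vx,vy,*_=cv2.fitLine(W.astype(np.float32),cv2.DIST_L2,0,.01,.01).ravel()
    print(k,np.median(W@ax).round(1),(W@ax).std().round(1),np.degrees(np.arctan2(vy,vx)).round(1))
print(telemetry.get_state()['ee_pos'][:2]*1000@np.c_[n,u])
E
```

```text
t 670.6 0.6 75.9
b 602.0 0.6 76.9
l 24.7 0.7 -14.2
[639.83628315 -34.04178024]
```

>>> servo_tool --gripper '[0,0,0,0,0,0]' --travel '[[0,2.3,0],[0,2.3,20],[0,2.3,38],[0,2.3,46],[0,2.3,51],[0,2.3,54]]' --rot '[[0,0,0.015],[0,0,0.015],[0,0,0.015],[0,0,0.015],[0,0,0.015],[0,0,0.015]]'

```text
clock: 11.02
ee_pos: [0.6129, -0.1993, 0.1173]
tool_rot: [0.0, 0.798, 0.603, 0.0]
force: [-0.1, -0.8, -2.0]
opening: 0.0178
grip_force: 20.0
```

>>> servo_tool --gripper '[0,0,0]' --travel '[[0,0,1],[0,0,2],[0,0,3]]' --rot '[[0,0,0],[0,0,0],[0,0,0]]'

```text
clock: 11.4
ee_pos: [0.6128, -0.1993, 0.1145]
tool_rot: [0.0, 0.798, 0.603, 0.0]
force: [-1.1, -0.1, -1.1]
opening: 0.018
grip_force: 20.0
```

>>> servo_tool --gripper '[0,0,0,0,0]' --travel '[[0,0,1.5],[0,0,3],[0,0,4.5],[0,0,5.5],[0,0,6.5]]' --rot '[[0,0,0],[0,0,0],[0,0,0],[0,0,0],[0,0,0]]'

```text
clock: 12.02
ee_pos: [0.6127, -0.1993, 0.1078]
tool_rot: [-0.0, 0.798, 0.603, 0.0]
force: [-1.4, 0.8, 5.1]
opening: 0.0179
grip_force: 20.0
```

>>> servo_tool --gripper '[0,0.45,0.45,0.45,0.45,0.6,0.6,0.6,0.6]' --travel '[[0,0,0.3],[0,0,0.3],[0,0,0.3],[0,0,0],[0,0,-15],[0,0,-50],[0,0,-85],[0,0,-85],[0,0,-85]]' --rot '[[0,0,0],[0,0,0],[0,0,0],[0,0,0],[0,0,0],[0,0,0],[0,0,0],[0,0,0],[0,0,0]]'

```text
clock: 13.15
ee_pos: [0.6124, -0.1991, 0.1928]
tool_rot: [-0.0, 0.798, 0.603, -0.0]
force: [-0.7, -0.3, -0.4]
opening: 0.0526
grip_force: 0.0
```

```bash
python3 - <<'E'
from h import *
s=telemetry.get_state(); print(s['ee_pos'],s['opening'],s['force'])
T=grab('top','t5'); S=grab('scene','s5')
A=lids(ld('top0'),(320,185,390,270))[0]; W=np.array([onz(T,p,.123)[:2] for p in A[:,0].astype(float)]).astype(np.float32)*1000; print(cv2.minAreaRect(W))
c=cv2.resize(T['color'][195:265,235:325],(720,560))
cv2.imwrite('pics/c5.png',c)
go(.630,.001,.19,np.radians(31.8)); go(.630,.001,.19,np.radians(31.8-90))
E
```

```text
[ 0.61238468 -0.19912844  0.192767  ] 0.052635732079440986 [-0.67536561 -0.31411738 -0.36065897]
((629.5120239257812, 1.6881256103515625), (93.59138488769531, 92.78962707519531), 31.79608917236328)
travel [197.2 -37.1   1.8] rot [-0.002  -0.0013 -0.8321] q6 -0.14 cur yaw -15.9
travel [197.2 -37.1   1.8] rot [-2.400e-03  5.000e-04  7.387e-01] q6 -0.14 cur yaw -15.9
```

View pics/c5.png

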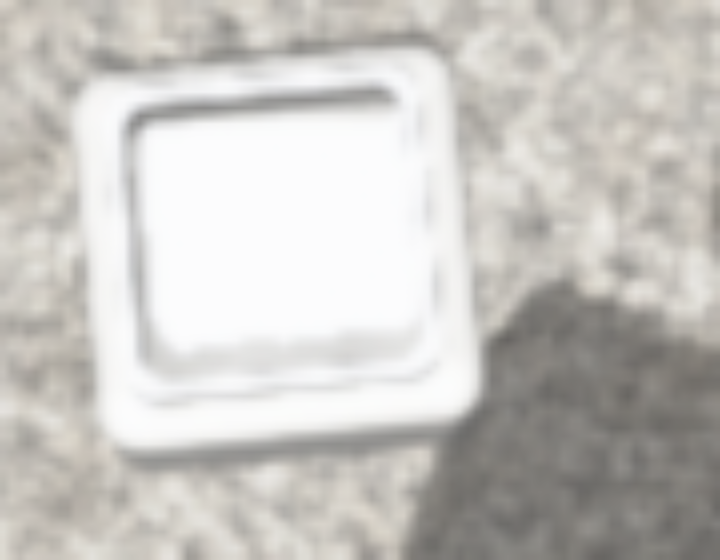

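The square jar is open and clear of the arm (mouth corners at about 128,105 and 420,370 in the crop). I'll measure its rim edges.

```bash
cat > sq.py <<'E'
from h import *
T=ld('t5'); g=cv2.cvtColor(T['color'],cv2.COLOR_BGR2GRAY).astype(float)
ox,oy,k=235-.5+.0625,195-.5+.0625,8.
def samp(x,y): return float(cv2.remap(g.astype(np.float32),np.float32([[x]]),np.float32([[y]]),cv2.INTER_CUBIC)[0,0])
def scan(p,q,nrm,r=3.5):
    out=[]
    for t in np.linspace(0,1,25):
        c=np.array(p)*(1-t)+np.array(q)*t; s=np.arange(-r,r+.01,.1)
        v=np.array([samp(*(c+a*np.array(nrm))) for a in s]); out.append((c,s,v))
    return out
segs={'top':((150,100),(370,83),(.07,1)),'left':((127,140),(143,320),(1,-.07)),'bot':((180,388),(410,368),(.07,1)),'right':((418,120),(436,340),(1,-.07))}
for n,(p,q,nr) in segs.items():
    P=((ox+p[0]/k),(oy+p[1]/k));Q=((ox+q[0]/k),(oy+q[1]/k))
    sc=scan(P,Q,nr); m=np.mean([v for _,_,v in sc],0); s=sc[0][1]
    print(n,[(round(a,1),int(b)) for a,b in zip(s[::5],m[::5])])
    for i in range(2,len(m)-2):
        if m[i]<m[i-1] and m[i]<=m[i+1]: 
            W=np.array([onz(T,c+s[i]*np.array(nr),.09)[:2] for c,_,_ in sc])*1000
            print('   min',s[i].round(1),int(m[i]),W[0].round(1),W[-1].round(1))
    d=np.gradient(m)
    for i in range(2,len(d)-2):
        if abs(d[i])>abs(d[i-1]) and abs(d[i])>=abs(d[i+1]) and abs(d[i])>1.5:
            # per-scan refine
            E=[]
            for c,_,v in sc:
                dd=np.gradient(v)*np.sign(d[i]); w=slice(max(i-6,0),i+7); j=w.start+np.argmax(dd[w]); E.append(c+s[j]*np.array(nr))
            W=np.array([onz(T,e,.09)[:2] for e in E])*1000
            vx,vy,x0,y0=cv2.fitLine(W.astype(np.float32),cv2.DIST_HUBER,0,.01,.01).ravel()
            print('   grad',s[i].round(1),d[i].round(1),'ang',np.degrees(np.arctan2(vy,vx)).round(1),'pt',x0.round(1),y0.round(1))
E
python3 sq.py
```

```text
top [(np.float64(-3.5), 207), (np.float64(-3.0), 221), (np.float64(-2.5), 226), (np.float64(-2.0), 231), (np.float64(-1.5), 239), (np.float64(-1.0), 246), (np.float64(-0.5), 240), (np.float64(0.0), 220), (np.float64(0.5), 188), (np.float64(1.0), 157), (np.float64(1.5), 145), (np.float64(2.0), 156), (np.float64(2.5), 184), (np.float64(3.0), 215), (np.float64(3.5), 237)]
   min 1.5 145 [657.6 242.3] [664.7 175.6]
   grad -1.5 1.8 ang -83.3 pt 669.1 208.1
   grad 0.5 -6.9 ang -83.3 pt 663.8 209.2
   grad 2.5 6.4 ang -83.8 pt 658.7 205.9
left [(np.float64(-3.5), 245), (np.float64(-3.0), 245), (np.float64(-2.5), 247), (np.float64(-2.0), 247), (np.float64(-1.5), 238), (np.float64(-1.0), 218), (np.float64(-0.5), 196), (np.float64(0.0), 188), (np.float64(0.5), 200), (np.float64(1.0), 220), (np.float64(1.5), 236), (np.float64(2.0), 246), (np.float64(2.5), 251), (np.float64(3.0), 252), (np.float64(3.5), 252)]
   min -3.2 245 [648.  256.9] [592.8 249.7]
   min -0.1 188 [648.7 249.4] [593.5 242.2]
   grad -1.0 -4.9 ang 7.3 pt 618.5 247.6
   grad 0.8 4.0 ang 6.3 pt 622.2 243.4
   grad 1.0 4.1 ang
[... 405 characters left out ...]
20 [579.4 230.7] [587.4 161.6]
   min 1.3 225 [569.9 229.6] [577.9 160.6]
   grad -1.0 1.8 ang -82.9 pt 580.9 186.6
   grad 0.7 -2.2 ang -83.1 pt 575.3 197.0
   grad 2.0 2.4 ang -83.3 pt 572.5 192.1
right [(np.float64(-3.5), 249), (np.float64(-3.0), 249), (np.float64(-2.5), 247), (np.float64(-2.0), 246), (np.float64(-1.5), 247), (np.float64(-1.0), 248), (np.float64(-0.5), 245), (np.float64(0.0), 238), (np.float64(0.5), 234), (np.float64(1.0), 236), (np.float64(1.5), 240), (np.float64(2.0), 242), (np.float64(2.5), 243), (np.float64(3.0), 242), (np.float64(3.5), 238)]
   min -1.8 246 [656.9 165.3] [589.4 157.7]
   min 0.6 234 [657.5 159.5] [589.9 151.9]
   grad -0.2 -1.6 ang 6.7 pt 620.6 157.3
```

```bash
python3 - <<'E'
from h import *
go(.6315,.001,.1930,np.radians(31.8))
E
```

```text
travel [197.7 -35.7  -1.2] rot [-0.002  -0.0013 -0.8321] q6 -0.14 cur yaw -15.9
```

>>> servo_tool --gripper '[0.6,0.6,0.6,0.6,0.6,0.6,0.6,0.6]' --travel '[[30,-5,0],[70,-12,0],[110,-20,0],[155,-28,0],[198,-36,0],[198,-36,15],[198,-36,30],[198,-36,30]]' --rot '[[0,0,-0.17],[0,0,-0.34],[0,0,-0.51],[0,0,-0.68],[0,0,-0.832],[0,0,-0.832],[0,0,-0.832],[0,0,-0.832]]'

```text
clock: 14.25
ee_pos: [0.6304, 0.0, 0.1602]
tool_rot: [-0.002, 0.487, 0.873, -0.001]
force: [-0.8, -0.1, -0.5]
opening: 0.0527
grip_force: 0.0
```

```bash
python3 - <<'E'
from h import *
go(.6315,.001,.1415,np.radians(31.8)); print(telemetry.get_state()['ee_pos'])
E
```

```text
travel [ 0.2  1.5 18.7] rot [-0.0039 -0.0027 -0.002 ] q6 -0.66 cur yaw 31.7
[6.30423481e-01 1.37602759e-05 1.60223475e-01]
```

>>> servo_tool --gripper '[0.6,0.6,0.6,0,0,0,0,0,0,0,0]' --travel '[[0,1.5,8],[0,1.5,15],[0,1.5,20],[0,1.5,20],[0,1.5,20],[0,1.5,20],[0,1.5,20],[0,1.5,20],[0,1.5,15],[0,1.5,-5],[0,1.5,-45]]' --rot '[[0,0,0],[0,0,0],[0,0,0],[0,0,0],[0,0,0],[0,0,0],[0,0,0],[0,0,0],[0,0,0],[0,0,0],[0,0,0]]'

```text
clock: 15.62
ee_pos: [0.632, 0.002, 0.2067]
tool_rot: [-0.002, 0.486, 0.874, -0.001]
force: [-0.1, -0.6, 0.0]
opening: 0.0241
grip_force: 20.0
```

```bash
python3 - <<'E'
from h import *
s=telemetry.get_state(); print(s['ee_pos'],s['opening'],s['force'])
go(.6240,.2042,.19,np.radians(6.8))
E
```

```text
[0.63201315 0.00199919 0.20673612] 0.024148636040664077 [-0.09529961 -0.57302061  0.04257937]
travel [176.   99.8  16.9] rot [-0.0039 -0.002   0.4363] q6 -0.66 cur yaw 31.8
```

>>> servo_tool --gripper '[0,0,0,0,0,0,0,0]' --travel '[[25,14,0],[65,37,0],[110,62,0],[150,85,0],[176,100,0],[176,100,20],[176,100,27],[176,100,27]]' --rot '[[0,0,0.08],[0,0,0.18],[0,0,0.28],[0,0,0.38],[0,0,0.436],[0,0,0.436],[0,0,0.436],[0,0,0.436]]'

```text
clock: 16.62
ee_pos: [0.6253, 0.2037, 0.1802]
tool_rot: [-0.0, 0.664, 0.748, -0.001]
force: [-0.1, -0.4, -0.3]
opening: 0.0239
grip_force: 20.0
```

```bash
python3 - <<'E'
from h import *
s=telemetry.get_state(); print(s['ee_pos'],s['force'],s['joint_vel'].round(2))
T=grab('top','t6'); S=grab('scene','s6')
c=cv2.resize(T['color'][190:270,230:330],(400,320)); c2=cv2.resize(T['color'][190:270,320:420],(400,320)); c3=cv2.resize(S['color'][190:310,250:400],(400,320)); c4=cv2.resize(S['color'][120:240,360:510],(400,320))
cv2.imwrite('pics/c6.png',np.vstack([np.hstack([c,c2]),np.hstack([c3,c4])])[:600])
hsv=cv2.cvtColor(T['color'],cv2.COLOR_BGR2HSV); m=cv2.inRange(hsv,(3,100,50),(20,255,255))[190:270,230:330]
cs=max(cv2.findContours(m,cv2.RETR_EXTERNAL,cv2.CHAIN_APPROX_NONE)[0],key=cv2.contourArea)
h=cv2.convexHull(cs)[:,0]+[230,190]
zb=s['ee_pos'][2]-.0375+.018
W=np.array([onz(T,p,zb)[:2] for p in h.astype(float)]).astype(np.float32)*1000
print(cv2.minAreaRect(W),zb)
a=np.array([.993,.1184]);b=np.array([-.1184,.993]); print((W@a).min(),(W@a).max(),(W@b).min(),(W@b).max())
E
```

```text
[0.62527709 0.20365493 0.18024908] [-0.10291836 -0.42489233 -0.29782802] [-0.   -0.01 -0.02 -0.    0.   -0.  ]
((611.4458618164062, 192.86891174316406), (82.80796813964844, 91.8947982788086), 30.137584686279297) 0.16074908281814704
596.7233060180664 685.8608765869141 86.44680622253418 175.44120440368653
```

View pics/c6.png

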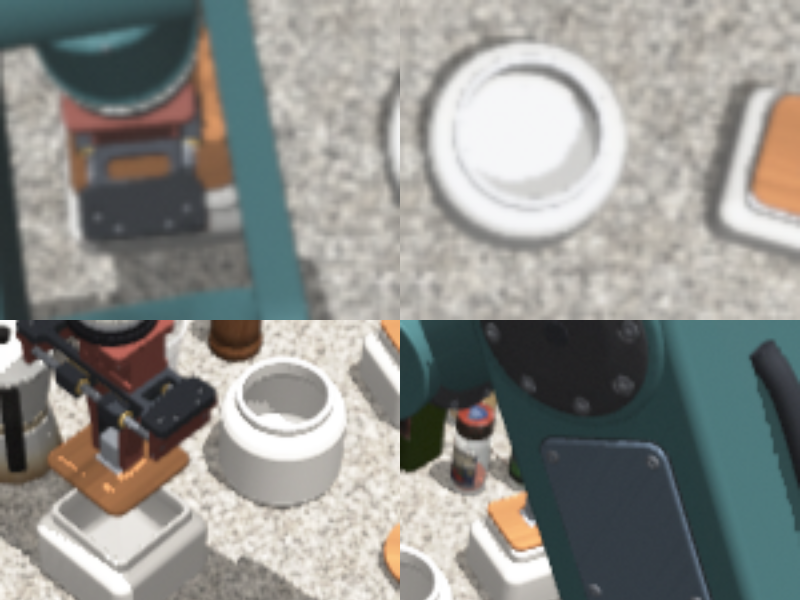

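```bash
python3 - <<'E'
from h import *
S=ld('s6'); a=np.array([.993,.1184]);b=np.array([-.1184,.993]); zb=.1607
hsv=cv2.cvtColor(S['color'],cv2.COLOR_BGR2HSV); m=cv2.inRange(hsv,(3,110,50),(20,255,255))[235:275,262:325]
cs=max(cv2.findContours(m,cv2.RETR_EXTERNAL,cv2.CHAIN_APPROX_NONE)[0],key=cv2.contourArea)
h=cv2.convexHull(cs)[:,0]+[262,235]
for z in(zb,zb-.008):
    W=np.array([onz(S,p,z)[:2] for p in h.astype(float)])*1000; print(z,(W@a).min(),(W@a).max(),(W@b).min(),(W@b).max())
# jar silhouettes/rim zoom from s5
s5=ld('s5')['color'][238:305,258:333]; n6=S['color'][228:305,258:333]
cv2.imwrite('pics/c7.png',cv2.resize(s5,(780,600*1),interpolation=cv2.INTER_CUBIC)[:600])
# predicted rim corners (mouth, z=.09) and lid corner
for da,db in((43,43),(43,-43),(-43,-43),(-43,43)):
    c=(641.4+da)*a+(129.5+db)*b; p=proj(S,[c[0]/1000,c[1]/1000,.09])[0]; print(da,db,((p-[258,238])*[780/75,600/67]).round())
E
```

```text
0.1607 593.5917082369008 691.1151640024444 80.94961690911217 178.79023063590267
0.1527 598.2706003565445 696.5026053857788 76.02189536438854 174.57336264195797
43 43 [125. 200.]
43 -43 [390.  29.]
-43 -43 [645. 199.]
-43 43 [381. 379.]
```

View pics/c7.png

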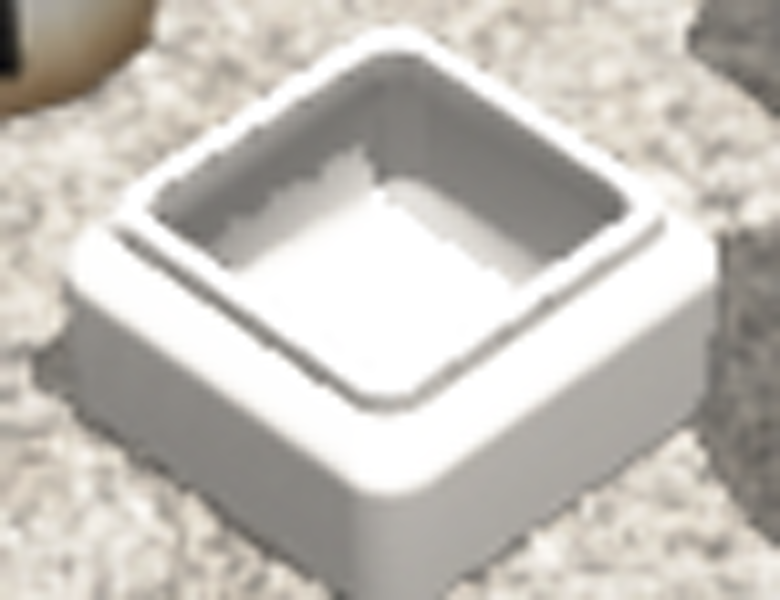

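```bash
python3 - <<'E'
from h import *
S=ld('s5'); g=cv2.cvtColor(S['color'],cv2.COLOR_BGR2GRAY).astype(np.float32)
a=np.array([.993,.1184]);b=np.array([-.1184,.993])
def toP(c): return np.array(proj(S,[c[0]/1000,c[1]/1000,.09])[0])
for nm,f in (('a+',lambda t,o:(641.4+43+o)*a+(129.5+t)*b),('b-',lambda t,o:(641.4+t)*a+(129.5-43+o)*b)):
    o=np.arange(-9,9.01,.25); A=[]
    for t in np.linspace(-25,25,21):
        P=np.array([toP(f(t,x)) for x in o],np.float32)
        A.append(cv2.remap(g,P[:,0].reshape(1,-1),P[:,1].reshape(1,-1),cv2.INTER_LINEAR)[0])
    for sl in (slice(0,7),slice(7,14),slice(14,21),slice(0,21)):
        m=np.mean(A[sl],0); d=np.gradient(m); print(nm,'max |grad| at',o[np.argmax(abs(d))],end=' ; ')
    print(m[::4].astype(int).tolist())
E
```

```text
a+ max |grad| at -1.25 ; a+ max |grad| at -1.0 ; a+ max |grad| at -0.5 ; a+ max |grad| at -1.25 ; [132, 138, 143, 148, 153, 158, 170, 188, 211, 232, 245, 251, 251, 246, 234, 219, 206, 200, 198]
b- max |grad| at 2.0 ; b- max |grad| at 1.5 ; b- max |grad| at 1.0 ; b- max |grad| at 1.5 ; [214, 214, 217, 225, 236, 246, 251, 251, 245, 230, 205, 176, 153, 139, 132, 128, 126, 124, 122]
```

>>> servo_tool --gripper '[0,0,0,0,0,0,0]' --travel '[[1.3,-2.2,0],[1.3,-2.2,20],[1.3,-2.2,38],[1.3,-2.2,46],[1.3,-2.2,50],[1.3,-2.2,52],[1.3,-2.2,54]]' --rot '[[0,0,0],[0,0,0],[0,0,0],[0,0,0],[0,0,0],[0,0,0],[0,0,0]]'

```text
clock: 17.6
ee_pos: [0.6238, 0.2052, 0.1272]
tool_rot: [0.0, 0.664, 0.748, 0.0]
force: [0.1, 0.6, -0.6]
opening: 0.0237
grip_force: 20.0
```

>>> servo_tool --gripper '[0,0,0]' --travel '[[0,0,1],[0,0,2],[0,0,3]]' --rot '[[0,0,0],[0,0,0],[0,0,0]]'

```text
clock: 17.98
ee_pos: [0.6235, 0.2052, 0.1239]
tool_rot: [0.0, 0.664, 0.748, 0.0]
force: [-0.7, 0.1, -0.5]
opening: 0.0238
grip_force: 20.0
```

>>> servo_tool --gripper '[0,0,0,0]' --travel '[[0,0,1.5],[0,0,3],[0,0,4.5],[0,0,5.5]]' --rot '[[0,0,0],[0,0,0],[0,0,0],[0,0,0]]'

```text
clock: 18.48
ee_pos: [0.6233, 0.2051, 0.1181]
tool_rot: [-0.0, 0.664, 0.748, -0.0]
force: [-0.0, 0.1, -0.2]
opening: 0.0239
grip_force: 20.0
```

>>> servo_tool --gripper '[0,0]' --travel '[[0,0,0.7],[0,0,1.2]]' --rot '[[0,0,0],[0,0,0]]'

```text
clock: 18.73
ee_pos: [0.6234, 0.2051, 0.1181]
tool_rot: [0.0, 0.664, 0.748, 0.0]
force: [-3.7, -0.9, 9.2]
opening: 0.0239
grip_force: 20.0
```

>>> servo_tool --gripper '[0,0.45,0.45,0.45,0.45,0.6,0.6,0.6]' --travel '[[0,0,-0.5],[0,0,-0.5],[0,0,-0.5],[0,0,-0.5],[0,0,-15],[0,0,-45],[0,0,-75],[0,0,-75]]' --rot '[[0,0,0],[0,0,0],[0,0,0],[0,0,0],[0,0,0],[0,0,0],[0,0,0],[0,0,0]]'

```text
clock: 19.73
ee_pos: [0.6256, 0.2057, 0.1958]
tool_rot: [0.002, 0.664, 0.748, 0.003]
force: [1.0, 0.1, -0.2]
opening: 0.0527
grip_force: 0.0
```

```bash
python3 - <<'E'
from h import *
T=ld('t6'); g=cv2.cvtColor(T['color'],cv2.COLOR_BGR2GRAY).astype(np.float32); z=.105
def fitc(P):
    P=np.array(P); 
    for _ in range(3):
        k=np.linalg.lstsq(np.c_[2*P,np.ones(len(P))],(P**2).sum(1),rcond=None)[0]; r=np.sqrt(k[2]+k[:2]@k[:2]); e=np.hypot(*(P-k[:2]).T)-r; P=P[abs(e)<max(1,2*e.std())]
    return k[:2].round(1),r.round(2),e.std().round(2),len(P)
# mouth edge: radial scans in world at z, around rough centre
c=np.array(onz(T,(320+530/4,190+130/4),z)[:2])*1000
for it in range(3):
    E=[];o=np.arange(36,52,.25); A=[]
    for th in np.radians(np.arange(0,360,6)):
        P=np.array([proj(T,[(c[0]+r*np.cos(th))/1000,(c[1]+r*np.sin(th))/1000,z])[0] for r in o],np.float32)
        v=cv2.remap(g,P[:,0].reshape(1,-1),P[:,1].reshape(1,-1),cv2.INTER_LINEAR)[0]
        d=np.gradient(cv2.GaussianBlur(v.reshape(1,-1),(0,0),2)[0]); w=(o>38)&(o<46); i=np.argmax(np.where(w,d,-9))
        if d[i]>3: E.append(c+o[i]*np.array([np.cos(th),np.sin(th)]))
    k=fitc(E); print(k); c=k[0]
# body silhouette by saturation/brightness
go(.4429,-.0308,.19,np.radians(-63.7)); go(.4429,-.0308,.19,np.radians(20)); s=telemetry.get_state(); print(s['ee_pos'],s['opening'])
E
```

```text
(array([309.4, -74.7]), np.float64(318.26), np.float64(0.0), 2)
(array([156.8, -17.5]), np.float64(157.76), np.float64(0.0), 1)
(array([-6031.2,  8499.6]), np.float64(10572.41), np.float64(0.0), 3)
travel [-213.1 -209.5    4.2] rot [ 0.0052 -0.0047  1.2308] q6 0.09 cur yaw 6.8
travel [-213.1 -209.5    4.2] rot [ 0.0066 -0.     -0.23  ] q6 0.09 cur yaw 6.8
[0.62561632 0.20567481 0.19576786] 0.05271299868038157
```

```bash
cat > rj.py <<'E'
from h import *
z=.105
def fitc(P):
    P=np.array(P); 
    for _ in range(4):
        k=np.linalg.lstsq(np.c_[2*P,np.ones(len(P))],(P**2).sum(1),rcond=None)[0]; r=np.sqrt(k[2]+k[:2]@k[:2]); e=np.hypot(*(P-k[:2]).T)-r; P=P[abs(e)<max(.8,2*e.std())]
    return k[:2].round(1),r.round(2),e.std().round(2),len(P)
def mouth(T,c):
    g=cv2.cvtColor(T['color'],cv2.COLOR_BGR2GRAY).astype(np.float32); o=np.arange(34,54,.25)
    for it in range(3):
        E=[]
        for th in np.radians(np.arange(0,360,6)):
            P=np.array([proj(T,[(c[0]+r*np.cos(th))/1000,(c[1]+r*np.sin(th))/1000,z])[0] for r in o],np.float32)
            v=cv2.remap(g,P[:,0].reshape(1,-1),P[:,1].reshape(1,-1),cv2.INTER_LINEAR)[0]
            d=np.gradient(cv2.GaussianBlur(v.reshape(1,-1),(0,0),2)[0]); w=(o>36)&(o<47); i=np.argmax(np.where(w,d,-9))
            if d[i]>2: E.append((*(c+o[i]*np.array([np.cos(th),np.sin(th)])),np.degrees(th)))
        E=np.array(E); k=fitc(E[:,:2]); c=k[0]
        rr=np.hypot(*(E[:,:2]-c).T); 
        # centre with the mouth's radius held at 42
        from scipy.optimize import least_squares
        s=least_squares(lambda p:np.hypot(*(E[:,:2]-p).T)-42,c,loss='soft_l1').x
    return k,s.round(1),E[:,2].astype(int).tolist()
if __name__=='__main__':
    for n,p in(('t6',(320+530/4,190+130/4)),('s6',(250+287/2.667,190+83/2.667))):
        T=ld(n); print(n,mouth(T,np.array(onz(T,p,z)[:2])*1000))
E
python3 rj.py
```

```text
t6 ((array([ 608.4, -213. ]), np.float64(44.99), np.float64(1.16), 18), array([ 605.7, -214.8]), [29, 78, 90, 96, 144, 162, 168, 174, 186, 228, 234, 239, 246, 258, 264, 270, 276, 282, 318])
s6 ((array([616.9,  12.5]), np.float64(42.49), np.float64(1.99), 48), array([616.5,  12.6]), [6, 12, 18, 24, 29, 36, 42, 48, 54, 59, 66, 72, 78, 84, 90, 96, 102, 108, 114, 119, 126, 132, 138, 144, 150, 156, 162, 168, 174, 180, 186, 192, 198, 204, 210, 216, 222, 228, 234, 239, 246, 252, 258, 264, 318, 324, 330, 342, 348, 354])
```

```bash
sed -i 's#320+530/4#320+130/4#' rj.py; python3 rj.py
```

```text
t6 ((array([627.3,   2.1]), np.float64(41.96), np.float64(0.38), 29), array([627.2,   2.1]), [0, 6, 12, 18, 24, 29, 36, 180, 186, 210, 239, 246, 252, 258, 264, 270, 276, 282, 288, 294, 300, 306, 312, 318, 324, 330, 336, 342, 348, 354])
s6 ((array([616.9,  12.5]), np.float64(42.49), np.float64(1.99), 48), array([616.5,  12.6]), [6, 12, 18, 24, 29, 36, 42, 48, 54, 59, 66, 72, 78, 84, 90, 96, 102, 108, 114, 119, 126, 132, 138, 144, 150, 156, 162, 168, 174, 180, 186, 192, 198, 204, 210, 216, 222, 228, 234, 239, 246, 252, 258, 264, 318, 324, 330, 342, 348, 354])
```

```bash
python3 - <<'E'
from h import *
go(.4430,-.0308,.14,np.radians(26.3))
E
```

```text
travel [-213.1 -209.8   54.2] rot [ 0.0066  0.0004 -0.34  ] q6 0.09 cur yaw 6.8
```

>>> servo_tool --gripper '[0.6,0.6,0.6,0.6,0.6,0.6,0.6,0.6,0.6,0.6]' --travel '[[-25,-25,0],[-60,-60,0],[-95,-95,0],[-130,-130,0],[-165,-163,0],[-200,-197,0],[-213,-209,10],[-213,-209,30],[-213,-209,54],[-213,-209,54]]' --rot '[[0,0,-0.06],[0,0,-0.12],[0,0,-0.18],[0,0,-0.24],[0,0,-0.3],[0,0,-0.34],[0,0,-0.34],[0,0,-0.34],[0,0,-0.34],[0,0,-0.34]]'

```text
clock: 20.98
ee_pos: [0.4399, -0.0305, 0.1363]
tool_rot: [-0.002, 0.528, 0.849, -0.0]
force: [0.6, 0.2, -0.0]
opening: 0.053
grip_force: 0.0
```

```bash
python3 - <<'E'
from h import *
T=grab('top','t8'); S=grab('scene','s8')
print(telemetry.get_state()['ee_pos']); go(.4430,-.0308,.0375,np.radians(26.3))
c=[cv2.resize(i,(400,300)) for i in (S['color'][220:310,240:360],S['color'][150:240,380:500],S['color'][160:295,320:500],T['color'][190:280,240:360])]
cv2.imwrite('pics/c8.png',np.vstack([np.hstack(c[:2]),np.hstack(c[2:])]))
E
```

```text
[ 0.44138777 -0.03083259  0.13790595]
travel [ -0.8   1.5 100.4] rot [-0.0004 -0.0007 -0.0001] q6 -0.69 cur yaw 26.3
```

View pics/c8.png

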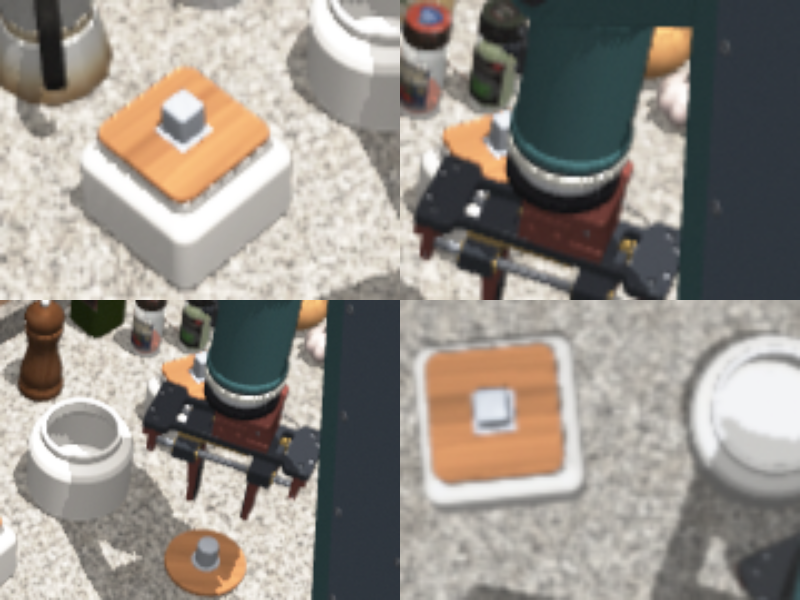

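The square lid sits flat on its jar (crop 185,140). The open fingers are above the round lid (crop 207,555).

>>> servo_tool --gripper '[0.6,0.6,0.6,0.6,0,0,0,0,0,0,0,0]' --travel '[[0,1.5,40],[0,1.5,75],[0,1.5,92],[0,1.5,99],[0,1.5,99],[0,1.5,99],[0,1.5,99],[0,1.5,99],[0,1.5,99],[0,1.5,94],[0,1.5,70],[0,1.5,20]]' --rot '[[0,0,0],[0,0,0],[0,0,0],[0,0,0],[0,0,0],[0,0,0],[0,0,0],[0,0,0],[0,0,0],[0,0,0],[0,0,0],[0,0,0]]'

```text
clock: 22.58
ee_pos: [0.4406, -0.0301, 0.1177]
tool_rot: [-0.002, 0.528, 0.849, -0.001]
force: [0.9, -0.7, -1.5]
opening: 0.0242
grip_force: 20.0
```

>>> servo_tool --gripper '[0,0,0]' --travel '[[0,0,-50],[0,0,-85],[0,0,-85]]' --rot '[[0,0,0],[0,0,0],[0,0,0]]'

```text
clock: 22.95
ee_pos: [0.4442, -0.0309, 0.2056]
tool_rot: [0.003, 0.528, 0.849, 0.001]
force: [0.9, -0.3, -0.9]
opening: 0.0243
grip_force: 20.0
```

```bash
python3 - <<'E'
from h import *
s=telemetry.get_state(); print(s['ee_pos'],s['opening'],s['force'])
go(.6298,.002,.2,np.radians(26.3))
E
```

```text
[ 0.44420165 -0.03087266  0.20560743] 0.024338780338330184 [ 0.9135475  -0.30469585 -0.87862011]
travel [-52.7 180.9   6.6] rot [0.0046 0.0036 0.    ] q6 -0.68 cur yaw 26.3
```

>>> servo_tool --gripper '[0,0,0,0,0,0,0,0]' --travel '[[-8,28,0],[-20,70,0],[-33,115,0],[-45,155,0],[-53,181,0],[-53,181,12],[-53,181,12],[-53,181,12]]' --rot '[[0,0,0],[0,0,0],[0,0,0],[0,0,0],[0,0,0],[0,0,0],[0,0,0],[0,0,0]]'

```text
clock: 23.95
ee_pos: [0.6264, 0.0021, 0.1902]
tool_rot: [-0.001, 0.528, 0.849, -0.001]
force: [-0.4, 0.9, -0.6]
opening: 0.0247
grip_force: 20.0
```

```bash
python3 - <<'E'
from h import *
from rj import fitc
T=grab('top','t9'); S=grab('scene','s9'); s=telemetry.get_state(); print(s['ee_pos'],s['force'])
go(.6298,.002,.143,np.radians(26.3))
c=[cv2.resize(i,(400,400)) for i in (T['color'][180:270,310:400],S['color'][160:270,310:420])]
cv2.imwrite('pics/c9.png',np.hstack(c))
E
```

```text
[0.62738094 0.00200304 0.19119058] [ 0.06306915 -0.24735396 -1.25974731]
travel [-1.1  2.2 48.2] rot [-0.0003 -0.0003 -0.0003] q6 -0.57 cur yaw 26.3
```

View pics/c9.png

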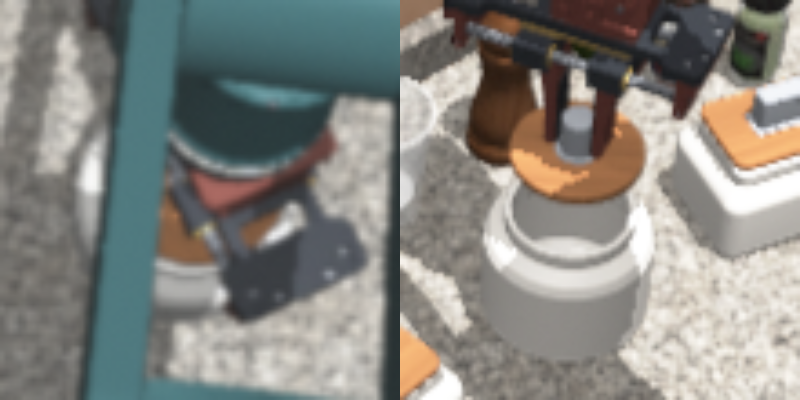

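>>> servo_tool --gripper '[0,0,0,0,0,0]' --travel '[[-1,2,0],[-1,2,20],[-1,2,38],[-1,2,45],[-1,2,48],[-1,2,50]]' --rot '[[0,0,0],[0,0,0],[0,0,0],[0,0,0],[0,0,0],[0,0,0]]'

```text
clock: 24.8
ee_pos: [0.6308, 0.0021, 0.1413]
tool_rot: [0.0, 0.528, 0.849, 0.0]
force: [-0.4, -1.0, -1.6]
opening: 0.0244
grip_force: 20.0
```

>>> servo_tool --gripper '[0,0,0]' --travel '[[0,0,1],[0,0,2],[0,0,3]]' --rot '[[0,0,0],[0,0,0],[0,0,0]]'

```text
clock: 25.18
ee_pos: [0.6306, 0.0021, 0.1382]
tool_rot: [0.0, 0.528, 0.849, 0.0]
force: [0.2, -0.5, -1.1]
opening: 0.0245
grip_force: 20.0
```

>>> servo_tool --gripper '[0,0,0,0]' --travel '[[0,0,1.5],[0,0,3],[0,0,4.2],[0,0,5]]' --rot '[[0,0,0],[0,0,0],[0,0,0],[0,0,0]]'

```text
clock: 25.68
ee_pos: [0.6305, 0.0022, 0.1347]
tool_rot: [0.0, 0.528, 0.849, 0.0]
force: [-5.4, -0.8, 17.1]
opening: 0.0245
grip_force: 20.0
```

>>> servo_tool --gripper '[0,0]' --travel '[[0,0,0.5],[0,0,0.8]]' --rot '[[0,0,0],[0,0,0]]'

```text
clock: 25.92
ee_pos: [0.6305, 0.0022, 0.1347]
tool_rot: [0.0, 0.528, 0.849, 0.0]
force: [-6.9, 0.7, 17.9]
opening: 0.0248
grip_force: 20.0
```

>>> servo_tool --gripper '[0,0.45,0.45,0.45,0.45,0.6,0.6]' --travel '[[0,0,-0.8],[0,0,-0.8],[0,0,-0.8],[0,0,-0.8],[0,0,-15],[0,0,-55],[0,0,-85]]' --rot '[[0,0,0],[0,0,0],[0,0,0],[0,0,0],[0,0,0],[0,0,0],[0,0,0]]'

```text
clock: 26.8
ee_pos: [0.6311, 0.0021, 0.2196]
tool_rot: [0.001, 0.528, 0.849, 0.0]
force: [1.1, -1.2, 1.3]
opening: 0.0524
grip_force: 0.0
```

>>> servo_tool --gripper '[0.6,0.6,0.6,0.6,0.6,0.6,0.6,0.6]' --travel '[[10,-40,0],[25,-85,0],[40,-130,0],[50,-170,0],[90,-190,0],[130,-190,0],[150,-190,0],[150,-190,0]]' --rot '[[0,0,0],[0,0,0],[0,0,0],[0,0,0],[0,0,0],[0,0,0],[0,0,0],[0,0,0]]'

```text
clock: 27.8
ee_pos: [0.3934, 0.0532, 0.2181]
tool_rot: [0.0, 0.527, 0.85, 0.0]
force: [0.5, -0.3, -0.4]
opening: 0.0528
grip_force: 0.0
```

```bash
python3 - <<'E'
from h import *
T=grab('top','t10'); S=grab('scene','s10'); print(telemetry.get_state()['ee_pos'])
b=cv2.resize(S['color'][165:310,255:455],None,fx=4,fy=4,interpolation=cv2.INTER_CUBIC)
cv2.imwrite('pics/c10.png',b)
cv2.imwrite('pics/c10t.png',cv2.resize(T['color'][100:320,225:480],(765,600)))
E
```

```text
[0.39451737 0.05212187 0.21792179]
```

View pics/c10.png

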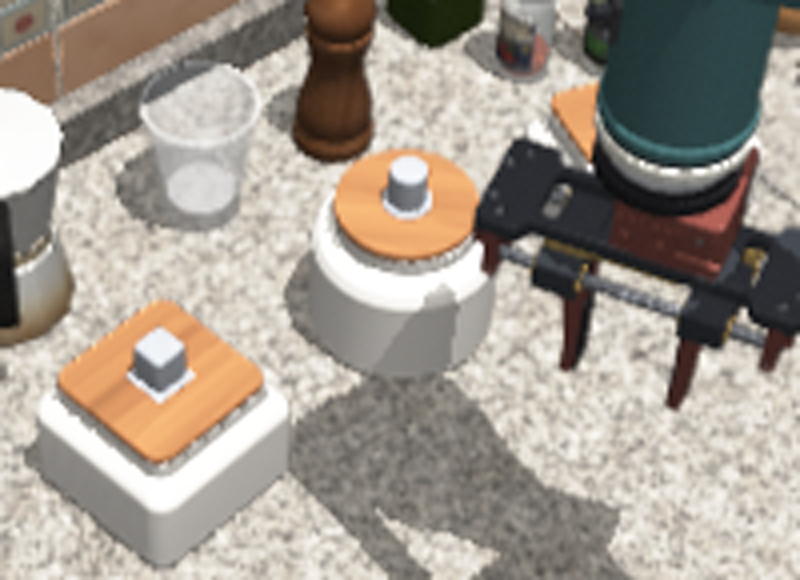

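View pics/c10t.png

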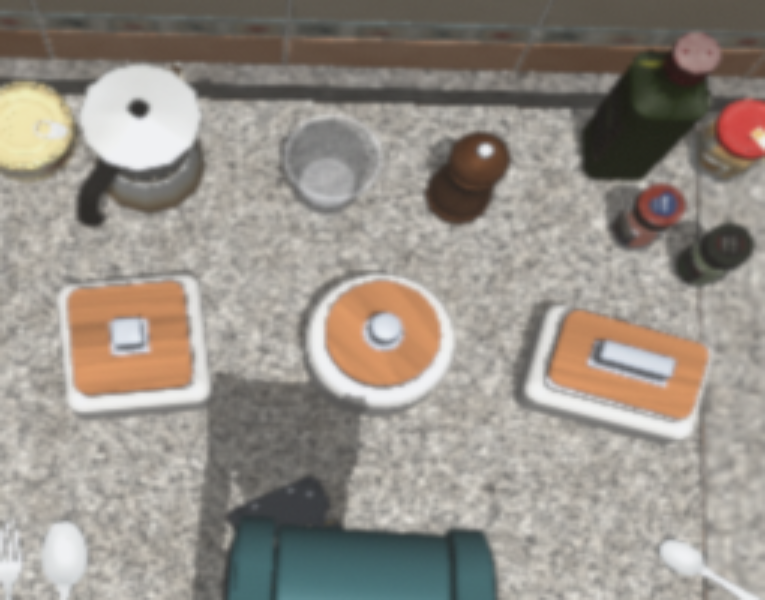

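All three lids look seated (top crop 130,340; 383,332; 628,365). I'll check the heights numerically.

```bash
python3 - <<'E'
from h import *
T=ld('t10'); S=ld('s10'); S9=ld('s9')
A=lids(T,(235,185,470,260))
for h,z,n in zip(A,(.098,.113,.088),'sro'):
    W=np.array([onz(T,p,z)[:2] for p in h[:,0].astype(float)]).astype(np.float32)*1000; print(n,cen(h),cv2.minAreaRect(W))
B=lids(S,(255,200,374,310)); print([cen(b) for b in B])
for a,b in zip(A,B): print(tri(T,cen(a),S,cen(b)))
E
```

```text
s (267.7005366726297, 223.5416815742397) ((620.3433837890625, 205.31646728515625), (93.54145050048828, 91.04463958740234), 6.754006385803223)
r (351.99415758724143, 221.9458392546976) ((627.0053100585938, 3.3713951110839844), (87.55194091796875, 86.25004577636719), 1.084397315979004)
o (433.86610772357716, 232.9305132113821) ((610.1368408203125, -198.85647583007812), (118.88125610351562, 69.09388732910156), 73.91031646728516)
[(294.64049764049764, 259.89203489203487), (355.9822072072072, 215.92319819819818)]
(array([0.62109332, 0.20598023, 0.09294034]), np.float64(0.00012809560330772935))
(array([0.62800822, 0.0033196 , 0.10850011]), np.float64(0.0007340941659930982))
```

Both measured heights carry the same −5 mm bias as before, so they match seated lids. The lid centres agree with the jar centres within about 2 mm.

```bash
python3 -c "
from h import *
print(workorder.finish_job())"
```

```text
the job is handed in; nothing more can be done
None
```

The job is handed in at about 28 s of robot time: each lid is on its matching jar, and the final pictures show all three sitting flat, with the glass and pepper mill undisturbed; I didn't re-check the mug, but the arm stayed clear of it.

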